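# Set out the shelf-hanging kit around the aluminium case

## Robot

A 7-joint arm with a two-finger parallel gripper is mounted at the origin on the work surface. World frame = base frame: x ahead of the robot, y to its left, z up, the work surface at z = 0. Lengths are in m, angles in rad, forces in N, time in s.
With the tool pointing down it reaches from about 0.4 to 0.85 m from the base axis. Payload 10.4 kg.
Tool frame: the origin (TCP) lies at the very end of the fingers, on their centre line; the grasp point (between the pads) lies 19 mm behind it; z points along the fingers, y is the line along which they close (so a half turn about z gives the same grasp; the last joint's range is limited). The gripper opens to 87 mm and grips with 3 to 60 N. Pads are 19 mm wide; open, the fingers measure 117 mm over their backs; the gripper's body (75 mm by 190 mm) begins 51 mm behind the grasp point.
Start: joints at [-1.193, 0.332, -0.065, 1.46, 0.022, 1.35, -0.088], TCP at [0.244, 0.575, 0.223] pointing down, gripper open.
Joint ranges: [-2.6, 2.6], [-0.5, 2.12], [-1.47, 1.34], [0.16, 2.42], [-1.27, 4.41], [0.06, 2.06], [-2.6, 2.6]. Speed limits (rad/s): [2.22, 2.22, 2.79, 2.79, 3.14, 3.14, 3.14].

## Interface

Orientations are given as a unit quaternion [x, y, z, w].
In Python, from bench import * gives the robot as it stands.
- The arm moves only by the tool step_arm, never from a script. Its arguments are lists of equal length, an entry for each row: "delta_pos": the shift along the world's x, y, z in units of 25 mm (1.0 is 25 mm), a list of three; "turn": the turn about the world's z in units of 0.12 rad (1.0 is 0.12 rad). In form: {"delta_pos": [[tx, ty, tz], ...], "turn": [turn, ...]}. A call has 1 to 12 rows; each row shifts and turns the commanded pose from where the row before left it; what a row does not reach is not made up. A row lasts 1/10 s, in which the tool goes at most 50 mm and 8.59 degrees, less where a joint would pass 70% of its speed; a pose out of reach is approached as far as the arm can. A call with a number of a shift or a turn outside -1 to 1 is refused whole. A call with a gripper value outside its range is refused whole. "grip" is the closure, from 0 (fully open) to 1 (shut), set as the call begins (left out, the last holds). The fingers move at their own pace and stop on an object; "newtons" is the grip in N (left out, the last holds). Time passes only in rows, so rows that do not move let the fingers close. It gives the time, the measured TCP pose, the force, the opening and the grip force at its end, in the units of the state.
- read_state(): the state, without advancing time (a new reading comes with each control period).
- camera(name): name is "scene" or "top"; returns a dict with "image" (480x640x3 uint8, red, green, blue), "z_map" (480x640 float32, m along the optical axis (not along the pixel's ray), 0 where there is no reading), "mtx" (3x3 intrinsics, pixels), "dist" ([k1, k2, p1, p2, k3] as OpenCV has them; the pictures are not rectified), "view" (4x4, takes a point from world to camera coordinates). Camera axes: x right, y up, looking along -z (the intrinsics and any distortion apply to the point x, -y, -z); pixel columns grow to the right and rows downward; lengths in m; the calibration is good to about 2 mm. A picture is of the moment at which its call begins.
- close_job(): hands the job in; it is judged then, once.
The state is a dict: "time": time; "joint_positions": joint angles; "joint_vel": joint speeds; "joint_torque": joint torques, N m; "ee_pos": TCP position; "eef_rot": TCP orientation; "ft_force": force on the tool from outside, world axes, zero at the start; "torque": the same for the moment, N m; "width": finger opening in m; "grip_force": force on a finger pad.
Only numpy, scipy, OpenCV 4.12 (cv2) and the standard library are available. Lean on these libraries where they do the work, as an engineer would, in place of code of your own. Each camera call takes 0.05 s, during which the arm holds its last target. There are 200 camera calls.

## Task

I am about to hang a shelf and will reach for things without looking, so set my kit out on the step stool around the aluminium case, whose latch side is its front: stand the yellow level on its edge behind the case and parallel to its back, lay the thin beech dowel half-way between the case and the hammer's handle, lay the thick dowel on the opposite side of the case from the hammer, and lay the ring of hex keys flat on the middle of the lid. Have both dowels parallel to the case's sides, centre the level and the dowels on the side of the case they belong to, and leave about 35 mm of clear space between the case and the level and between the case and the thick dowel. Leave the case, the hammer, the tape measure and the pencil where they are.

Things in the scene. Friction and masses are not known exactly. Their poses are not given: they have to be found in the camera images.
- stool: Low white plastic step stool standing on the table, fixed, 380 (x) x 500 (y) x 110 mm high. Its origin is under its centre at table height (z = 0); its flat top, on which everything below rests, is 110 mm above the origin.
- case: Small closed aluminium case on the stool, 90 mm deep (x) x 140 mm wide (y) x 45 mm high, about 0.95 kg, loose but to be left alone. Origin at the centre of its underside, on the stool's top; the flat lid top is 45 mm above it. Its x axis points to its back (hinge side, away from the robot), its y axis to its left; the latch and a small folded handle, standing out 8 mm, are on its front (-x) face; the hinges stand out 4 mm behind. Turned up to about 13 degrees either way.
- hammer_handle (a point): Hammer lying on its side, to the left or to the right of the case, parallel to the case's x axis to within about 4 degrees; to be left alone. This point is the middle of its dark silicone handle's axis, 14 mm above the stool's top; the handle is 28 mm thick and runs 100 mm from this point along -x (towards the robot), then a steel neck and the steel head, 95 mm across (along y), centred 107 mm from this point along +x.
- level_center (a point): Yellow plastic spirit level with green vials, 150 mm long (its x axis) x 22 mm thick (y) x 40 mm high (z), 0.1 kg, standing on its long edge on the stool, on the side of the case where the hammer is not, its length roughly front to back. The point is its centre, half-way up.
- thick_dowel_center (a point): The thick beech dowel: plain round rod 24 mm in diameter, 90 mm long, lying along its x axis in front of the case (robot's side). It does not roll by itself. The point is its centre, half-way up.
- thin_dowel_center (a point): The thin beech dowel: plain round rod 14 mm in diameter, 90 mm long, lying along its x axis in front of the case. It does not roll by itself. The point is its centre, half-way up.
- hex_center (a point): Ring of steel hex keys, one rigid piece lying flat in front of the case, 97 mm long (x), 0.09 kg: a dark steel holder block 20 (x) x 28 (y) x 10 mm high with four L keys reaching 46 mm to -x and a 36 mm split ring reaching 51 mm to +x. The point is the centre of the holder block, half-way up; the block is the place to grasp, across y.
- tape_measure: Black tape measure, 50 x 56 x 28 mm high, at the stool's front left corner; a bystander to leave alone. Origin at the centre of its underside.
- pencil: Red carpenter's pencil, 120 (its x) x 12 x 7 mm high, lying crosswise near the stool's far edge, behind the case; a bystander to leave alone. Origin at the centre of its underside.
Mind the look-alikes: they are no part of the job. There is more than one size of the part that bears hex_center; the job needs the smaller.

How it is judged:
By the outcome, as a careful person would: the job done as asked, in the order asked, and still so for the second after the job is handed in, with the robot touching nothing.
It also fails if it takes over 88 s, if anything falls off the work surface, if the arm or the gripper's body presses on something with over 40 N, if the wrist force passes 120 N, or if a joint passes its speed limit or range.

## Working session

There is one attempt and no reset: what is moved stays moved. The work goes in short steps, Python scripts to look and compute and a tool call to move; the robot and the scene stay as the last step left them, time stands still between calls to the robot, and variables do not carry over. Pictures are saved under pics/ and viewed, at most 14 in all, crops included, and the job is handed in when it is done.

Besides the shell and the picture viewer there is one more tool, called after "Emit:" by a JSON object that holds its "op" and its "data". step_arm: Moves the arm, as the interface text tells. Shifts and turns lie within -1 to 1; 1 stands for 25 mm of shift or 0.12 rad of turn. Its arguments: {"type":"object","properties":{"delta_pos":{"type":"array"},"turn":{"type":"array"},"grip":{"type":"number"},"newtons":{"type":"number"}},"required":["delta_pos","turn"]}

```bash
mkdir -p pics
cat > h.py <<'E'
from bench import *
import numpy as np, cv2
def world(c):
    "per-pixel world xyz from z_map"
    h,w=c["z_map"].shape
    u,v=np.meshgrid(np.arange(w),np.arange(h))
    p=cv2.undistortPoints(np.stack([u,v],-1).reshape(-1,1,2).astype(np.float64),c["mtx"],np.array(c["dist"])).reshape(h,w,2)
    z=c["z_map"].astype(float)
    P=np.stack([p[...,0]*z,-p[...,1]*z,-z,np.ones_like(z)],-1)
    return (P@np.linalg.inv(np.array(c["view"])).T)[...,:3]
def plane(c,uv,h):
    "cast pixels onto z=h"
    p=cv2.undistortPoints(np.array(uv,float).reshape(-1,1,2),c["mtx"],np.array(c["dist"])).reshape(-1,2)
    M=np.linalg.inv(np.array(c["view"])); o=M[:3,3]
    d=np.c_[p[:,0],-p[:,1],-np.ones(len(p))]@M[:3,:3].T
    return o+d*((h-o[2])/d[:,2])[:,None]
E
python3 - <<'E'
from h import *
for n in("top","scene"):
    c=camera(n); cv2.imwrite(f"pics/{n}0.png",c["image"][...,::-1]); np.savez(f"{n}0.npz",**c)
    print(n,np.linalg.inv(np.array(c["view"]))[:3].round(3).tolist(),(c["z_map"]>0).mean(),c["dist"])
print(read_state())
E
```

```text
top [[-0.026, 0.984, -0.175, 0.347], [-0.999, -0.022, 0.022, -0.022], [0.018, 0.175, 0.984, 1.038]] 0.996083984375 [-0.00486843  0.          0.          0.          0.        ]
scene [[-0.728, -0.463, 0.506, 0.987], [0.685, -0.514, 0.515, 0.456], [0.022, 0.722, 0.692, 0.755]] 0.996171875 [-0.1326552  0.         0.         0.         0.       ]
{'time': 0.1, 'joint_positions': array([-1.19255963,  0.33279846, -0.06466981,  1.46083989,  0.02160979,
        1.3499316 , -0.08852372]), 'joint_vel': array([-2.26212811e-04, -2.58406082e-03, -4.18001306e-05, -3.12282014e-03,
       -1.38026174e-03,  4.54447479e-04, -5.01169771e-04]), 'joint_torque': array([ 1.20265948e-03, -6.24547076e+01,  2.44272233e-02, -3.90719104e+01,
       -6.14529150e-02,  3.66111437e-02,  6.52717108e-05]), 'ee_pos': array([0.24375531, 0.5751276 , 0.22184815]), 'eef_rot': array([ 1.99094601e-01,  9.79980066e-01, -6.34716827e-04, -8.89827548e-05]), 'ft_force': array([ 0.05843795, -0.39727959, -0.22528004]), 'torque': array([-0.02247162,  0.01894545,  0.00363135]), 'grip_force': 0.0, 'width': 0.0869812224878587}
```

View pics/top0.png

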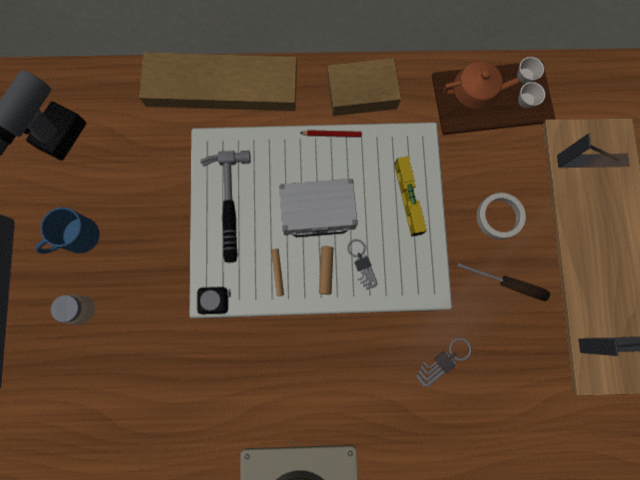

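View pics/scene0.png

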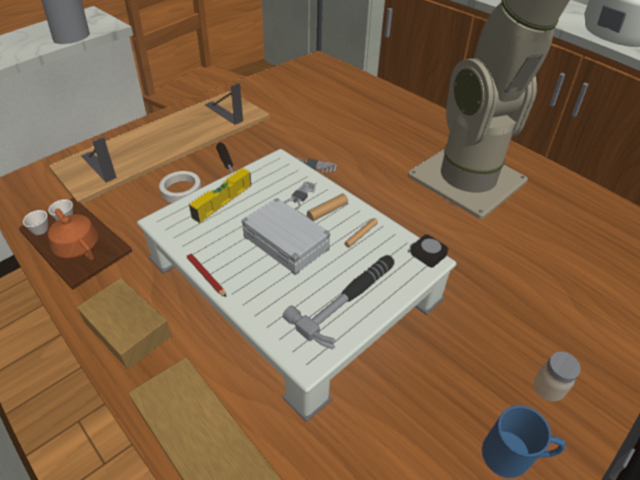

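Top view: the case is at about (318,207), the hammer to its left (+y) at (229,200), and the level to its right at (410,195). The thin dowel is at (278,272), the thick dowel at (326,270), the pencil at (332,133) and the tape at (212,300).

There are two hex rings: (363,265) on the stool in front of the case, and (445,362) on the table, which looks larger. I'll compare their sizes and check with a crop.

```bash
cat > meas.py <<'E'
from h import *
def rect(P):
    (cx,cy),(w,h),a=cv2.minAreaRect((P[:,:2]*1000).astype(np.float32))
    if w<h: w,h,a=h,w,a+90
    a=(a+90)%180-90
    return np.round([cx,cy,w,h,a],1)
def mask_obj(c,W,box,f,h):
    x0,y0,x1,y1=box; m=np.zeros(W.shape[:2],np.uint8); m[y0:y1,x0:x1]=f[y0:y1,x0:x1]
    n,l,s,_=cv2.connectedComponentsWithStats(m); k=1+np.argmax(s[1:,4]); v,u=np.nonzero(l==k)
    P=plane(c,np.c_[u,v],h); z=W[v,u,2]
    return rect(P),len(u),np.percentile(z,[5,50,95]).round(4),P
E
python3 - <<'E'
from meas import *
c=dict(np.load("top0.npz")); W=world(c)
hsv=cv2.cvtColor(c["image"],cv2.COLOR_RGB2HSV); H,S,V=[hsv[...,i].astype(int) for i in range(3)]
print("mtx",c["mtx"].round(1).tolist(), "stool z",np.median(W[250:300,390:440,2]))
wood=(S>70)&(H<25)
obj={"level":((385,145,435,245),(S>120)&(H>18)&(H<80),.15),
"thin":((266,240,292,300),wood,.117),"thick":((310,238,338,300),wood,.122),
"hexS":((340,235,385,295),V<130,.115),
"pencil":((295,122,370,145),(S>120),.117),"case":((270,170,365,242),W[...,2]>.148,.155),
"handle":((218,195,242,265),V<80,.124),"tape":((190,280,235,318),V<70,.138)}
for n,(b,f,h) in obj.items():
    r,k,z,P=mask_obj(c,W,b,f.astype(np.uint8),h); print(n,r,k,z)
# level top via depth, hex on table by height/colour
r=mask_obj(c,W,(385,145,435,245),(W[...,2]>.14).astype(np.uint8),.15); print("levelz",r[:3])
r=mask_obj(c,W,(410,330,480,395),((S<90)).astype(np.uint8),.005); print("hexL",r[:3])
im=c["image"]
a=cv2.resize(im[230:300,330:400],(400,400),interpolation=2); b=cv2.resize(im[330:400,410:480],(400,400),interpolation=2)
cv2.imwrite("pics/hex.png",np.hstack([a,b])[...,::-1])
cv2.imwrite("pics/case.png",cv2.resize(im[120:300,190:430],(800,600),interpolation=2)[...,::-1])
E
```

```text
mtx [[486.5, 0.0, 314.7], [0.0, 486.5, 243.0], [0.0, 0.0, 1.0]] stool z 0.11069213483998619
level [ 594.  -223.9  152.1   30.2    9.9] 1092 [0.117  0.149  0.1528]
thin [457.   30.2  89.   12.8   6.2] 305 [0.12   0.1233 0.1265]
thick [458.6 -61.7  90.3  22.5  -4.8] 553 [0.1267 0.1324 0.136 ]
hexS [ 468.3 -131.5  117.4   48.6    5.5] 780 [0.1089 0.1165 0.1215]
pencil [733.9 -82.1 114.5  10.6  87.3] 273 [0.1149 0.1175 0.1201]
case [575.  -48.8 140.7  94.7 -86.2] 3565 [0.1526 0.1555 0.1582]
handle [542.3 120.5 130.9  26.6   2. ] 833 [0.1279 0.1356 0.14  ]
tape [405.3 149.1  56.   47.5  88.6] 485 [0.1266 0.137  0.1403]
levelz (array([ 594.2, -226.9,  152.1,   25.6,    9.8]), 906, array([0.1444, 0.1498, 0.1529]))
hexL (array([ 276.5, -306. ,  132.4,   46.7,  -57.5]), 834, array([0.0007, 0.0107, 0.0163]))
```

View pics/hex.png

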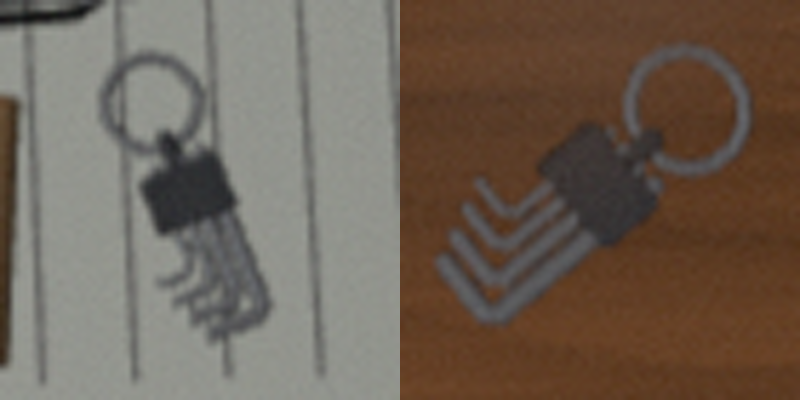

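View pics/case.png

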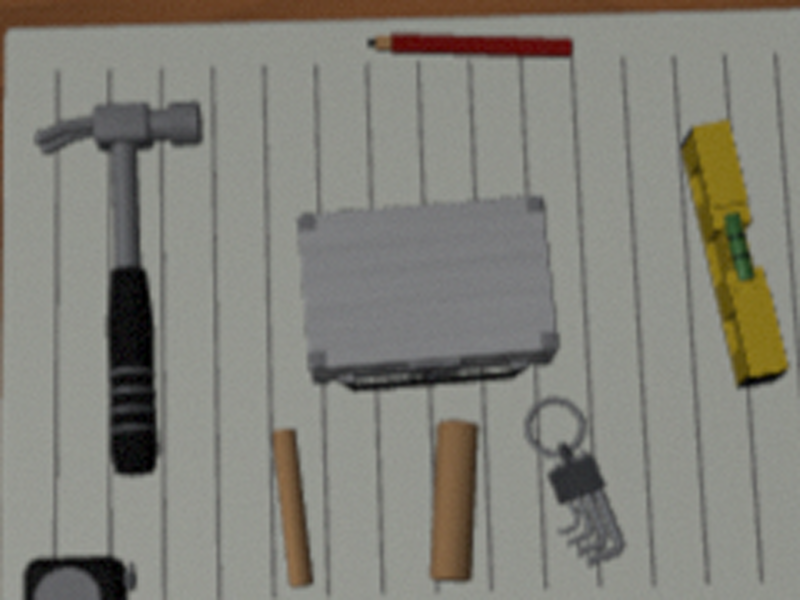

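The crop settles it: the stool's hex ring (363,263) is the smaller of the two. The table one, (445,362), measures over 120 mm, so it's the look-alike. I'll refine the case, handle and hex numbers, then move.

Run:
```python
from meas import *
c=dict(np.load("top0.npz")); W=world(c)
hsv=cv2.cvtColor(c["image"],cv2.COLOR_RGB2HSV); V=hsv[...,2].astype(int)
print("lid corners",(plane(c,[(280,184.5),(352.9,179.1),(356.8,224.1),(283,230.1)],.155)*1000).round(1).tolist())
print("hex block,ring,tail",(plane(c,[(362.9,263.3),(356.6,247.9),(372,287.5)],.118)*1000).round(1).tolist())
for name,f,h in(("block",V<75,.12),("keys",V<105,.115)):
    m=f.astype(np.uint8); r=mask_obj(c,W,(345,252,380,275),m,h); print(name,r[:3])
m=(V<80).astype(np.uint8); r,k,z,P=mask_obj(c,W,(218,195,242,265),m,.124)
for x in(500,530,560,590): s=P[abs(P[:,0]*1000-x)<4,1]*1000; print("handle",x,s.min().round(1),s.max().round(1))
m=(W[...,2]>.152).astype(np.uint8)
q=cv2.medianBlur(m*255,5)//255; print("case>.152",mask_obj(c,W,(270,165,365,245),q,.155)[:3])
# scene-view lid via depth
s=dict(np.load("scene0.npz")); Ws=world(s); 
sel=(abs(Ws[...,2]-.155)<.004)&(Ws[...,0]>.5)&(Ws[...,0]<.65)&(abs(Ws[...,1]+.049)<.1)
print("scene lid",mask_obj(s,Ws,(200,150,380,300),cv2.medianBlur(sel.astype(np.uint8)*255,5)//255,.155)[:3])
```

```text
lid corners [[617.4, 20.7, 155.0], [625.2, -117.1, 155.0], [538.0, -120.9, 155.0], [529.7, 16.4, 155.0]]
hex block,ring,tail [[469.2, -133.6, 118.0], [499.3, -122.8, 118.0], [422.6, -148.9, 118.0]]
block (array([ 473.5, -130.9,   32. ,   27.4,   15.8]), 167, array([0.1168, 0.1202, 0.1227]))
keys (array([ 471.2, -132.4,   56.9,   29.7,   21.7]), 274, array([0.1104, 0.119 , 0.1221]))
handle 500 107.4 132.0
handle 530 109.3 132.2
handle 560 109.4 134.3
handle 590 111.4 132.6
case>.152 (array([575.6, -49.1, 139.9,  93.1, -86.5]), 3506, array([0.1529, 0.1555, 0.1582]))
scene lid (array([576.4, -46.6, 143.1,  95.5, -86.4]), 2770, array([0.1543, 0.1565, 0.1584]))
```

Emit:
{"op": "step_arm", "data": {"delta_pos": [[1, -1, 0], [1, -1, 0], [1, -1, 0], [1, -1, 0], [1, -1, 0], [1, -1, 0], [1, -1, 0], [1, -1, 0], [1, -1, 0], [1, -1, 0], [1, -1, 0], [1, -1, 0]], "turn": [-1, -1, -1, -1, -1, -1, -1, -1, -1, -1, -1, -1], "grip": 0}}

```text
time: 1.3
ee_pos: [0.5445, 0.2743, 0.2223]
eef_rot: [0.797, 0.604, -0.0, 0.0]
ft_force: [1.2, 0.9, 0.5]
width: 0.0871
grip_force: 0.0
```

Emit:
{"op": "step_arm", "data": {"delta_pos": [[0.2, -1, 0], [0.2, -1, 0], [0.2, -1, 0], [0.2, -1, 0], [0.2, -1, 0], [0.2, -1, 0], [0.2, -1, 0], [0.2, -1, 0], [0.2, -1, 0], [0.2, -1, 0]], "turn": [-1, -1, -1, -1, -1, -1, -1, -1, -1, -0.37], "grip": 0.2}}

```text
time: 2.3
ee_pos: [0.5937, 0.0245, 0.2223]
eef_rot: [0.996, 0.086, -0.0, 0.0]
ft_force: [-0.5, 0.4, 0.1]
width: 0.0696
grip_force: 0.0
```

Emit:
{"op": "step_arm", "data": {"delta_pos": [[0, -1, 0], [0, -1, 0], [0, -1, 0], [0, -1, 0], [0, -1, 0], [0, -1, 0], [0, -1, 0], [0, -1, 0], [0, -1, 0], [0, -1, 0], [0, 0, 0], [0, 0, 0]], "turn": [0, 0, 0, 0, 0, 0, 0, 0, 0, 0, 0, 0]}}

```text
time: 3.5
ee_pos: [0.5936, -0.2247, 0.2222]
eef_rot: [0.996, 0.088, -0.0, -0.0]
ft_force: [-0.3, 0.3, 0.6]
width: 0.0697
grip_force: 0.0
```

Emit:
{"op": "step_arm", "data": {"delta_pos": [[0.05, -0.14, -0.8], [0, 0, -0.8], [0, 0, -0.8], [0, 0, -0.7], [0, 0, -0.5], [0, 0, -0.3], [0, 0, -0.2], [0, 0, 0]], "turn": [0, 0, 0, 0, 0, 0, 0, 0]}}

```text
time: 4.3
ee_pos: [0.5951, -0.2277, 0.1199]
eef_rot: [0.996, 0.088, -0.0, -0.0]
ft_force: [-0.1, 0.2, 0.1]
width: 0.0699
grip_force: 0.0
```

Emit:
{"op": "step_arm", "data": {"delta_pos": [[0, 0, 0], [0, 0, 0], [0, 0, 0], [0, 0, 0], [0, 0, 0], [0, 0, 0]], "turn": [0, 0, 0, 0, 0, 0], "grip": 1, "newtons": 15}}

```text
time: 4.9
ee_pos: [0.5951, -0.2281, 0.1202]
eef_rot: [0.996, 0.088, 0.0, 0.0]
ft_force: [0.1, 0.5, -0.0]
width: 0.0301
grip_force: 0.0
```

Emit:
{"op": "step_arm", "data": {"delta_pos": [[0, 0, 0], [0, 0, 0], [0, 0, 0], [0, 0, 0], [0, 0, 0]], "turn": [0, 0, 0, 0, 0]}}

```text
time: 5.4
ee_pos: [0.5951, -0.228, 0.1201]
eef_rot: [0.996, 0.088, 0.0, 0.0]
ft_force: [-0.7, 0.3, 0.4]
width: 0.0218
grip_force: 15.0
```

Emit:
{"op": "step_arm", "data": {"delta_pos": [[0, 0, 0.3], [0, 0, 0.6], [0, 0, 1], [0, 0, 1], [0, 0, 0.6], [0, 0, 0]], "turn": [0, 0, 0, 0, 0, 0]}}

```text
time: 6.0
ee_pos: [0.5961, -0.2287, 0.2105]
eef_rot: [0.996, 0.088, 0.002, 0.001]
ft_force: [-1.0, -0.5, -1.4]
width: 0.0219
grip_force: 15.0
```

Emit:
{"op": "step_arm", "data": {"delta_pos": [[0.2, 0.3, 0], [0.25, 0.6, 0], [0.25, 0.7, 0], [0.25, 0.7, 0], [0.25, 0.7, 0], [0.25, 0.7, 0], [0.25, 0.7, 0], [0.25, 0.7, 0], [0.25, 0.7, 0], [0.25, 0.7, 0], [0.25, 0.6, 0], [0.23, 0.3, 0]], "turn": [0.7, 1, 1, 1, 1, 1, 1, 1, 1, 1, 1, 1]}}

```text
time: 7.2
ee_pos: [0.6682, -0.0408, 0.2061]
eef_rot: [0.701, 0.713, -0.0, -0.001]
ft_force: [0.8, 1.0, -0.5]
width: 0.0218
grip_force: 15.0
```

Emit:
{"op": "step_arm", "data": {"delta_pos": [[0, 0, 0], [0, 0, 0], [0, 0, 0]], "turn": [0.43, 0, 0]}}

```text
time: 7.5
ee_pos: [0.6679, -0.0433, 0.2067]
eef_rot: [0.686, 0.728, -0.0, -0.0]
ft_force: [-0.1, -0.0, -1.4]
width: 0.0219
grip_force: 15.0
```

Run:
```python
from h import *
c=camera("top"); cv2.imwrite("pics/t1.png",cv2.resize(c["image"][80:300,180:460],(800,600))[...,::-1])
```

```text
(no output)
```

View pics/t1.png

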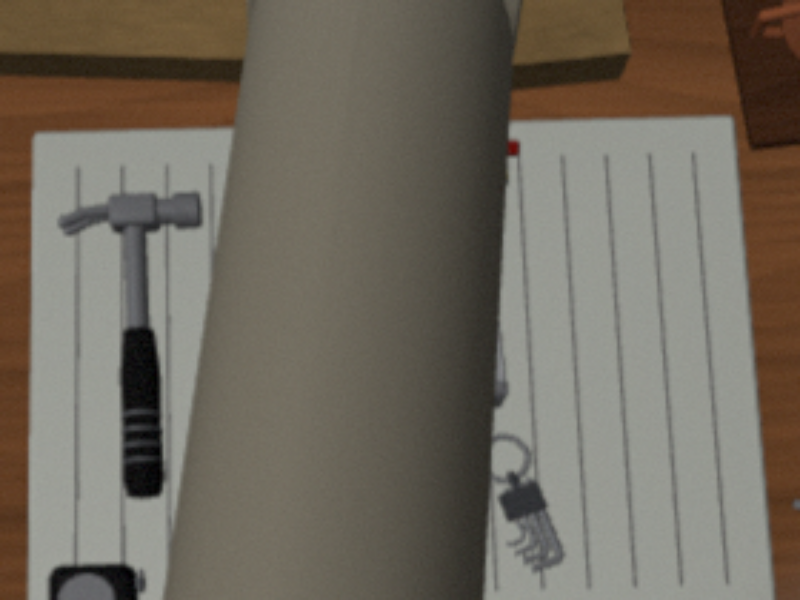

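The arm blocks the top view, though the hammer and hex ring haven't moved. Lowering the level.

Emit:
{"op": "step_arm", "data": {"delta_pos": [[0.05, 0, -0.5], [0, 0, -0.8], [0, 0, -0.8], [0, 0, -0.6], [0, 0, -0.4], [0, 0, -0.2], [0, 0, -0.1], [0, 0, 0]], "turn": [0, 0, 0, 0, 0, 0, 0, 0]}}

```text
time: 8.35
ee_pos: [0.6698, -0.043, 0.1229]
eef_rot: [0.685, 0.728, 0.0, 0.0]
ft_force: [0.5, -0.1, -1.0]
width: 0.022
grip_force: 15.0
```

Emit:
{"op": "step_arm", "data": {"delta_pos": [[0, 0, -0.06], [0, 0, -0.05], [0, 0, 0], [0, 0, 0]], "turn": [0, 0, 0, 0]}}

```text
time: 8.75
ee_pos: [0.6697, -0.043, 0.1201]
eef_rot: [0.685, 0.728, 0.0, 0.0]
ft_force: [-0.1, -0.7, -1.1]
width: 0.0219
grip_force: 15.0
```

Emit:
{"op": "step_arm", "data": {"delta_pos": [[0, 0, 0], [0, 0, 0], [0, 0, 0], [0, 0, 0], [0, 0, 0]], "turn": [0, 0, 0, 0, 0], "grip": 0.5}}

```text
time: 9.25
ee_pos: [0.6696, -0.043, 0.1198]
eef_rot: [0.685, 0.728, 0.0, 0.0]
ft_force: [-0.4, 0.7, 0.7]
width: 0.0426
grip_force: 0.0
```

Emit:
{"op": "step_arm", "data": {"delta_pos": [[0, 0, 0.3], [0, 0, 0.6], [0, 0, 1], [0, 0, 1], [0, 0, 0.6], [-0.8, 0, 0], [-1, 0, 0], [-1, 0.2, 0], [-1, 0.3, 0], [-1, 0.5, 0], [-1, 0.7, 0], [-1, 0.7, 0]], "turn": [0, 0, 0, 0, 0, -1, -1, -1, -1, -1, -1, -1]}}

```text
time: 10.45
ee_pos: [0.4987, 0.0173, 0.2079]
eef_rot: [0.924, 0.383, 0.0, 0.0]
ft_force: [-0.3, 0.6, 0.4]
width: 0.0437
grip_force: 0.0
```

Emit:
{"op": "step_arm", "data": {"delta_pos": [[-0.4, 0.1, 0], [-0.4, 0.1, 0], [-0.4, 0.1, 0], [-0.3, 0.1, 0], [-0.1, 0.1, 0], [0, 0, 0], [0, 0, 0], [0, 0, 0]], "turn": [-1, -1, -1, -1, -1, -0.6, 0, 0]}}

```text
time: 11.25
ee_pos: [0.4597, 0.0294, 0.2077]
eef_rot: [0.998, 0.061, 0.0, -0.0]
ft_force: [0.5, 0.3, 0.3]
width: 0.0433
grip_force: 0.0
```

Run:
```python
from meas import *
c=camera("top"); W=world(c); cv2.imwrite("pics/t2.png",cv2.resize(c["image"][80:300,180:460],(800,600))[...,::-1])
hsv=cv2.cvtColor(c["image"],cv2.COLOR_RGB2HSV); H,S,V=[hsv[...,i].astype(int) for i in range(3)]
print(mask_obj(c,W,(250,135,400,185),((W[...,2]>.145)&(S>120)&(H>18)&(H<80)).astype(np.uint8),.15)[:3])
s=camera("scene");Ws=world(s);cv2.imwrite("pics/s2.png",s["image"][...,::-1])
```

```text
(array([667.2, -42.9, 149. ,  25.6, -86.7]), 695, array([0.1461, 0.15  , 0.1532]))
```

View pics/s2.png

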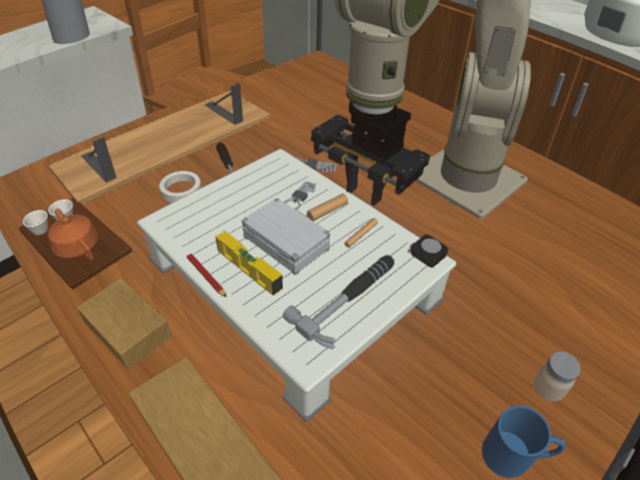

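The scene view shows the level standing upright behind the case at (248,262), clear of the pencil. Now the thin dowel.

Emit:
{"op": "step_arm", "data": {"delta_pos": [[-0.11, 0.03, -0.6], [0, 0, -0.9], [0, 0, -0.9], [0, 0, -0.6], [0, 0, -0.4], [0, 0, -0.2], [0, 0, -0.12], [0, 0, 0], [0, 0, 0]], "turn": [-0.12, 0, 0, 0, 0, 0, 0, 0, 0]}}

```text
time: 12.25
ee_pos: [0.4572, 0.0303, 0.1149]
eef_rot: [0.999, 0.053, 0.0, -0.0]
ft_force: [-0.2, 0.4, 0.6]
width: 0.0432
grip_force: 0.0
```

Emit:
{"op": "step_arm", "data": {"delta_pos": [[0, 0, 0], [0, 0, 0], [0, 0, 0], [0, 0, 0], [0, 0, 0], [0, 0, 0], [0, 0, 0]], "turn": [0, 0, 0, 0, 0, 0, 0], "grip": 1}}

```text
time: 12.95
ee_pos: [0.4568, 0.0303, 0.1143]
eef_rot: [0.999, 0.053, -0.0, 0.0]
ft_force: [-0.1, 0.2, 0.3]
width: 0.0133
grip_force: 15.0
```

Emit:
{"op": "step_arm", "data": {"delta_pos": [[0, 0, 0], [0, 0, 0], [0, 0, 0], [0, 0, -0.05], [0, 0, -0.05], [0, 0, 0]], "turn": [0, 0, 0, 0, 0, 0], "grip": 0.7}}

```text
time: 13.55
ee_pos: [0.4567, 0.0302, 0.1116]
eef_rot: [0.999, 0.053, -0.0, 0.0]
ft_force: [0.3, -0.6, 0.0]
width: 0.0258
grip_force: 0.0
```

Emit:
{"op": "step_arm", "data": {"delta_pos": [[0, 0, 0], [0, 0, 0], [0, 0, 0], [0, 0, 0], [0, 0, 0]], "turn": [0, 0, 0, 0, 0], "grip": 1}}

```text
time: 14.05
ee_pos: [0.4569, 0.0303, 0.1119]
eef_rot: [0.999, 0.053, 0.0, 0.0]
ft_force: [0.2, 0.1, -0.3]
width: 0.0133
grip_force: 15.0
```

Emit:
{"op": "step_arm", "data": {"delta_pos": [[0, 0, 0.2], [0, 0, 0.5], [0, 0, 1], [0, 0, 1], [0, 0, 0.5], [0, 0, 0]], "turn": [0, 0, 0, 0, 0, 0]}}

```text
time: 14.65
ee_pos: [0.4579, 0.0305, 0.1938]
eef_rot: [0.999, 0.053, 0.002, -0.0]
ft_force: [-0.3, -0.7, 0.2]
width: 0.0132
grip_force: 15.0
```

Emit:
{"op": "step_arm", "data": {"delta_pos": [[0.5, 0.2, 0], [0.8, 0.25, 0], [0.9, 0.25, 0], [0.9, 0.25, 0], [0.8, 0.2, 0], [0.56, 0.2, 0], [0, 0, 0], [0, 0, 0]], "turn": [-0.1, -0.1, -0.1, -0.08, 0, 0, 0, 0]}}

```text
time: 15.45
ee_pos: [0.5676, 0.0636, 0.1907]
eef_rot: [1.0, 0.03, -0.001, 0.0]
ft_force: [-0.1, -0.4, 0.0]
width: 0.0133
grip_force: 15.0
```

Emit:
{"op": "step_arm", "data": {"delta_pos": [[0, 0, -0.5], [0, 0, -0.8], [0, 0, -0.8], [0, 0, -0.5], [0, 0, -0.3], [0, 0, -0.15], [0, 0, -0.1], [0, 0, 0]], "turn": [0, 0, 0, 0, 0, 0, 0, 0]}}

```text
time: 16.25
ee_pos: [0.5685, 0.064, 0.1133]
eef_rot: [1.0, 0.03, 0.0, -0.0]
ft_force: [-0.6, 0.5, 0.5]
width: 0.0136
grip_force: 15.0
```

Emit:
{"op": "step_arm", "data": {"delta_pos": [[0.04, 0, -0.04], [0, 0, 0], [0, 0, 0]], "turn": [0, 0, 0]}}

```text
time: 16.55
ee_pos: [0.5695, 0.064, 0.1123]
eef_rot: [1.0, 0.03, 0.0, 0.0]
ft_force: [-1.1, -0.5, -0.5]
width: 0.0133
grip_force: 15.0
```

Emit:
{"op": "step_arm", "data": {"delta_pos": [[0, 0, 0], [0, 0, 0], [0, 0, 0], [0, 0, 0]], "turn": [0, 0, 0, 0], "grip": 0.65}}

```text
time: 16.95
ee_pos: [0.5693, 0.064, 0.1121]
eef_rot: [1.0, 0.03, 0.0, 0.0]
ft_force: [0.1, 0.3, -0.2]
width: 0.0294
grip_force: 0.0
```

Emit:
{"op": "step_arm", "data": {"delta_pos": [[0, 0, 0.2], [0, 0, 0.5], [0, 0, 1], [0, 0, 1], [0, 0, 0.8], [-0.6, -0.6, 0], [-0.8, -0.9, 0], [-0.8, -0.9, 0], [-0.8, -0.9, 0], [-0.8, -0.9, 0], [-0.6, -0.8, 0], [0, 0, 0]], "turn": [0, 0, 0, 0, 0, -0.2, -0.2, -0.2, -0.2, -0.2, -0.2, 0]}}

```text
time: 18.15
ee_pos: [0.4581, -0.0639, 0.2009]
eef_rot: [0.999, -0.045, 0.001, -0.0]
ft_force: [0.7, 0.2, -0.4]
width: 0.0307
grip_force: 0.0
```

Emit:
{"op": "step_arm", "data": {"delta_pos": [[0.02, 0.09, -0.4], [0, 0, -0.7], [0, 0, -0.8], [0, 0, -0.7], [0, 0, -0.5], [0, 0, -0.3], [0, 0, -0.1], [0, 0, 0]], "turn": [0.05, 0, 0, 0, 0, 0, 0, 0], "grip": 0.4}}

```text
time: 18.95
ee_pos: [0.4601, -0.0586, 0.1122]
eef_rot: [0.999, -0.039, 0.0, 0.0]
ft_force: [0.6, -0.0, -0.8]
width: 0.0519
grip_force: 0.0
```

Emit:
{"op": "step_arm", "data": {"delta_pos": [[0, 0, 0], [0, 0, 0], [0, 0, 0], [0, 0, 0], [0, 0, 0], [0, 0, 0], [0, 0, 0]], "turn": [0, 0, 0, 0, 0, 0, 0], "grip": 1}}

```text
time: 19.65
ee_pos: [0.4599, -0.0588, 0.1122]
eef_rot: [0.999, -0.039, 0.0, 0.0]
ft_force: [-0.4, 0.6, 2.6]
width: 0.0237
grip_force: 15.0
```

Emit:
{"op": "step_arm", "data": {"delta_pos": [[0, 0, 0.2], [0, 0, 0.5], [0, 0, 1], [0, 0, 1], [0, 0, 0.7], [0, 0, 0]], "turn": [0, 0, 0, 0, 0, 0]}}

```text
time: 20.25
ee_pos: [0.4613, -0.0588, 0.2002]
eef_rot: [0.999, -0.039, 0.002, -0.0]
ft_force: [-0.2, 0.2, -0.9]
width: 0.0233
grip_force: 15.0
```

Emit:
{"op": "step_arm", "data": {"delta_pos": [[0.5, -0.4, 0], [0.8, -0.7, 0], [0.8, -0.7, 0], [0.8, -0.7, 0], [0.8, -0.7, 0], [0.7, -0.6, 0], [0.5, -0.5, 0], [0, 0, 0], [0, 0, 0]], "turn": [0.2, 0.2, 0.2, 0.2, 0.2, 0.16, 0, 0, 0]}}

```text
time: 21.15
ee_pos: [0.5818, -0.1663, 0.1966]
eef_rot: [1.0, 0.03, -0.001, 0.0]
ft_force: [0.1, 0.5, 0.3]
width: 0.0236
grip_force: 15.0
```

Emit:
{"op": "step_arm", "data": {"delta_pos": [[0, 0, -0.5], [0, 0, -0.8], [0, 0, -0.8], [0, 0, -0.6], [0, 0, -0.4], [0, 0, -0.2], [0, 0, -0.1], [0, 0, 0], [0, 0, 0]], "turn": [0, 0, 0, 0, 0, 0, 0, 0, 0]}}

```text
time: 22.05
ee_pos: [0.5828, -0.1664, 0.1127]
eef_rot: [1.0, 0.031, 0.001, 0.0]
ft_force: [-0.5, 0.0, 0.0]
width: 0.024
grip_force: 15.0
```

Emit:
{"op": "step_arm", "data": {"delta_pos": [[0.08, 0, -0.02], [0, 0, 0], [0, 0, 0]], "turn": [0, 0, 0]}}

```text
time: 22.35
ee_pos: [0.5846, -0.1665, 0.1123]
eef_rot: [1.0, 0.031, 0.0, 0.0]
ft_force: [-3.3, 0.2, 5.7]
width: 0.0233
grip_force: 15.0
```

Emit:
{"op": "step_arm", "data": {"delta_pos": [[0, 0, 0], [0, 0, 0], [0, 0, 0], [0, 0, 0]], "turn": [0, 0, 0, 0], "grip": 0.5}}

```text
time: 22.75
ee_pos: [0.5843, -0.1662, 0.1115]
eef_rot: [1.0, 0.031, -0.0, 0.0]
ft_force: [-0.0, 0.5, -0.4]
width: 0.0417
grip_force: 0.0
```

Emit:
{"op": "step_arm", "data": {"delta_pos": [[0, 0, 0.2], [0, 0, 0.5], [0, 0, 1], [0, 0, 1], [0, 0, 0.8], [-0.7, 0.2, 0], [-0.8, 0.23, 0], [-0.8, 0.2, 0], [-0.8, 0.2, 0], [-0.8, 0.2, 0], [-0.7, 0.3, 0], [0, 0, 0]], "turn": [0, 0, 0, 0, 0, 0.4, 0.4, 0.4, 0.4, 0.4, 0.33, 0]}}

```text
time: 23.95
ee_pos: [0.4682, -0.1326, 0.2002]
eef_rot: [0.985, 0.17, 0.001, -0.001]
ft_force: [0.2, 0.7, -0.5]
width: 0.0434
grip_force: 0.0
```

Run:
```python
from h import *
s=camera("scene");cv2.imwrite("pics/s3.png",cv2.resize(s["image"][130:370,130:450],(800,600))[...,::-1])
```

```text
(no output)
```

View pics/s3.png

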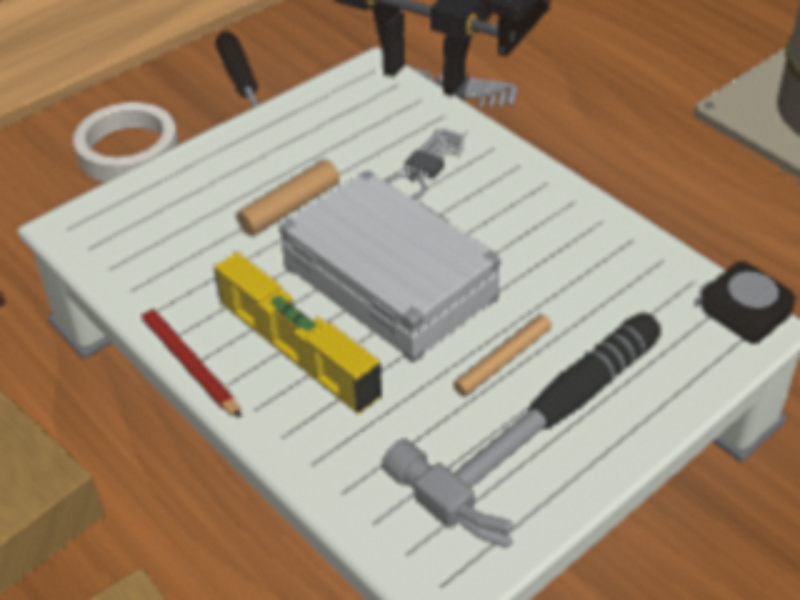

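The level, thin dowel (crop 503,354) and thick dowel (crop 290,195) are in place. The hex block is at crop (425,163), and I'll check its position from this view before grasping.

Run:
```python
from meas import *
s=dict(np.load("scene0.npz")); V=s["image"].max(-1).astype(int); W=world(s)
print(mask_obj(s,W,(288,182,322,204),(V<85).astype(np.uint8),.119)[:3])
print((plane(s,[(300,195.2)],.119)*1000).round(1), (plane(s,[(300,195.2)],.120)*1000).round(1))
```

```text
(array([ 467.6, -129.1,   28. ,   19. ,  -80.4]), 75, array([0.118 , 0.1213, 0.123 ]))
[[ 467.4 -128.   119. ]] [[ 468.2 -127.   120. ]]
```

Emit:
{"op": "step_arm", "data": {"delta_pos": [[0, 0, -0.4], [0, 0, -0.7], [0, 0, -0.8], [0, 0, -0.7], [0, 0, -0.5], [0, 0, -0.3], [0, 0, -0.1], [0, 0, 0]], "turn": [0, 0, 0, 0, 0, 0, 0, 0]}}

```text
time: 24.8
ee_pos: [0.4695, -0.1332, 0.1116]
eef_rot: [0.986, 0.169, 0.0, 0.0]
ft_force: [0.2, -0.1, 0.3]
width: 0.0434
grip_force: 0.0
```

Emit:
{"op": "step_arm", "data": {"delta_pos": [[0, 0, 0], [0, 0, 0], [0, 0, 0], [0, 0, 0], [0, 0, 0], [0, 0, 0]], "turn": [0, 0, 0, 0, 0, 0], "grip": 1}}

```text
time: 25.4
ee_pos: [0.4697, -0.1329, 0.112]
eef_rot: [0.986, 0.17, 0.0, 0.0]
ft_force: [-1.5, -0.4, 5.7]
width: 0.0279
grip_force: 15.0
```

Emit:
{"op": "step_arm", "data": {"delta_pos": [[0, 0, 0.2], [0, 0, 0.5], [0, 0, 1], [0, 0, 1], [0, 0, 0.9], [0, 0, 0]], "turn": [0, 0, 0, 0, 0, 0]}}

```text
time: 26.0
ee_pos: [0.4708, -0.1335, 0.2051]
eef_rot: [0.986, 0.169, 0.003, 0.0]
ft_force: [0.3, -0.5, -1.4]
width: 0.0276
grip_force: 15.0
```

Emit:
{"op": "step_arm", "data": {"delta_pos": [[0.3, 0.2, 0], [0.4, 0.3, 0], [0.4, 0.3, 0], [0.4, 0.3, 0], [0.4, 0.3, 0], [0.4, 0.3, 0], [0.4, 0.3, 0], [0.4, 0.3, 0], [0.4, 0.3, 0], [0.4, 0.3, 0], [0.33, 0.3, 0], [0, 0.12, 0]], "turn": [0.7, 0.95, 0.95, 0.95, 0.95, 0.95, 0.95, 0.95, 0.95, 0.95, 0.95, 0.56]}}

```text
time: 27.2
ee_pos: [0.5754, -0.049, 0.2009]
eef_rot: [0.683, 0.73, -0.0, -0.0]
ft_force: [-0.2, -0.3, -0.5]
width: 0.028
grip_force: 15.0
```

Emit:
{"op": "step_arm", "data": {"delta_pos": [[0, 0, -0.3], [0, 0, -0.4], [0, 0, -0.5], [0, 0, -0.3], [0, 0, 0], [0, 0, 0]], "turn": [0, 0, 0, 0, 0, 0]}}

```text
time: 27.8
ee_pos: [0.575, -0.0502, 0.164]
eef_rot: [0.685, 0.728, -0.0, -0.0]
ft_force: [-0.8, -0.1, -1.2]
width: 0.028
grip_force: 15.0
```

Emit:
{"op": "step_arm", "data": {"delta_pos": [[0.05, 0, -0.1], [0, 0, -0.08], [0, 0, -0.06], [0, 0, -0.02], [0, 0, 0], [0, 0, 0]], "turn": [0, 0, 0, 0, 0, 0]}}

```text
time: 28.4
ee_pos: [0.5764, -0.05, 0.1576]
eef_rot: [0.685, 0.728, 0.0, 0.0]
ft_force: [-1.1, 0.6, -1.2]
width: 0.0278
grip_force: 15.0
```

Emit:
{"op": "step_arm", "data": {"delta_pos": [[0, 0, -0.02], [0, 0, 0], [0, 0, 0]], "turn": [0, 0, 0]}}

```text
time: 28.7
ee_pos: [0.5764, -0.05, 0.1571]
eef_rot: [0.685, 0.728, 0.0, 0.0]
ft_force: [0.5, 0.5, -1.0]
width: 0.0277
grip_force: 15.0
```

Emit:
{"op": "step_arm", "data": {"delta_pos": [[0, 0, 0], [0, 0, 0], [0, 0, 0], [0, 0, 0]], "turn": [0, 0, 0, 0], "grip": 0.5}}

```text
time: 29.1
ee_pos: [0.5764, -0.05, 0.1572]
eef_rot: [0.685, 0.728, 0.0, 0.0]
ft_force: [-0.2, 0.7, -0.2]
width: 0.0426
grip_force: 0.0
```

Emit:
{"op": "step_arm", "data": {"delta_pos": [[0, 0, 0.2], [0, 0, 0.5], [0, 0, 1], [0, 0, 1], [-1, -0.5, 0], [-1, -0.5, 0], [-1, -0.5, 0], [-1, -0.8, 0], [-0.5, -1, 0], [0, -1, 0], [0, -1, 0], [0, -1, 0]], "turn": [0, 0, 0, 0, 0, 0, 0, 0, 0, 0, 0, 0]}}

```text
time: 30.3
ee_pos: [0.4639, -0.2087, 0.226]
eef_rot: [0.685, 0.728, 0.001, 0.001]
ft_force: [0.8, 0.1, -0.2]
width: 0.0436
grip_force: 0.0
```

Emit:
{"op": "step_arm", "data": {"delta_pos": [[0, -1, 0], [0, -1, 0], [0, -1, 0], [0, -1, 0], [0, -1, 0], [0, -1, 0], [0, 0, 0]], "turn": [0, 0, 0, 0, 0, 0, 0]}}

```text
time: 31.0
ee_pos: [0.4627, -0.3609, 0.2256]
eef_rot: [0.687, 0.727, -0.001, 0.001]
ft_force: [-0.5, -0.0, -0.1]
width: 0.0436
grip_force: 0.0
```

Run:
```python
from meas import *
c=camera("top"); W=world(c); cv2.imwrite("pics/t4.png",cv2.resize(c["image"][110:320,180:460],(800,600))[...,::-1])
hsv=cv2.cvtColor(c["image"],cv2.COLOR_RGB2HSV); H,S,V=[hsv[...,i].astype(int) for i in range(3)]
wood=(S>70)&(H<25)
obj={"level":((250,135,400,185),(W[...,2]>.145)&(S>120)&(H>18)&(H<80),.15),
"thin":((242,180,278,240),wood,.117),"thick":((362,170,395,245),wood,.122),
"hexblk":((290,190,350,225),V<85,.165),"pencil":((295,122,370,145),(S>120),.117),
"case":((270,165,365,245),cv2.medianBlur((W[...,2]>.152).astype(np.uint8)*255,5)>0,.155),
"handle":((218,195,242,265),V<80,.124),"tape":((190,280,235,318),V<70,.138)}
R={}
for n,(b,f,h) in obj.items():
    r,k,z,P=mask_obj(c,W,b,f.astype(np.uint8),h); R[n]=r; print(n,r,k,z)
```

```text
level [668.3 -42.8 148.9  24.1 -86.3] 790 [0.1465 0.1501 0.1527]
thin [570.   63.3  90.1  12.8   3.8] 295 [0.1199 0.1233 0.1261]
thick [ 583.4 -167.7   91.3   22.2    3.5] 520 [0.1274 0.1327 0.1362]
hexblk [575.2 -60.7  59.4  26.7  88.8] 220 [0.1602 0.1648 0.1676]
pencil [733.9 -82.1 114.5  10.5  87.2] 272 [0.1149 0.1175 0.1202]
case [575.5 -49.1 139.8  93.3 -86.3] 3512 [0.1529 0.1558 0.1642]
handle [542.3 120.5 130.9  26.6   2. ] 831 [0.1279 0.1358 0.14  ]
tape [405.3 149.1  55.9  47.5  88.6] 479 [0.1256 0.1368 0.1399]
```

View pics/t4.png

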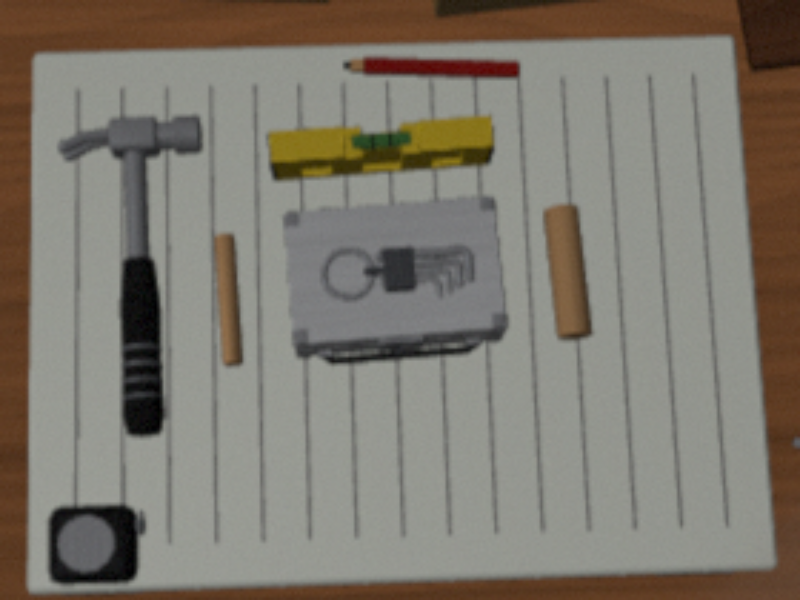

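The top view shows everything where it should be: the level at crop (381,148), the thin dowel at (229,300), the thick dowel at (568,272) and the hex block at (399,269) on the lid. The case, hammer, tape and pencil haven't moved. Handing in.

```bash
python3 -c "
from bench import *
print(close_job())"
```

```text
the job is handed in; nothing more can be done
None
```

The kit is set out around the case as you asked and handed in at about 31 s; the last top view showed the level and thick dowel roughly 35 mm from the case, the thin dowel within about 1–2 mm of half-way, and the case, hammer, tape measure and pencil unmoved.

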